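Find the heavy side of the marked rotor and hold it down

ROBOT

A 6-joint arm with a two-finger parallel gripper is mounted at the origin on a cart in front of the work surface, level with it; the furniture and walls round the work are solid. World frame = base frame: x ahead of the robot, y to its left, z up, the work surface at z = 0. Lengths are in m, angles in rad, forces in N, time in s.
With the tool pointing down it reaches from about 0.325 to 0.75 m from the base axis. Payload 7.6 kg.
Tool frame: the origin (TCP) lies on the centre line of the jaws, within the pads' length; the fingertips stand 8 mm ahead of it and the grasp point (between the pads) lies 11 mm behind it; x points along the fingers, z is the direction in which the jaws open and shut, and the axes are right-handed (so a half turn about x gives the same grasp; the last joint's range is limited). The gripper opens to 85 mm and grips with 20 to 120 N. Pads are 22 mm wide; open, the fingers measure 114 mm over their backs; the gripper's body (76 mm by 85 mm) begins 54 mm behind the grasp point. The pads swing forward as they close: fully open they stand 13 mm farther back than shut.
Start: joints at [-1.339, 0.052, 1.401, -0, 1.689, -0.07], TCP at [0.156, -0.501, 0.239] pointing down, gripper open.
Joint ranges: [-2.9, 2.9], [-0.91, 2.17], [0.12, 2.37], [-1.06, 4.2], [0.26, 2.73], [-2.93, 2.93]. Speed limits (rad/s): [2.57, 2.57, 3.01, 3.14, 3.14, 3.14].

INTERFACE

Orientations are given as a rotation vector (axis times angle).
In Python, from plant import bot, viewer gives the robot as it stands.
- The arm moves only by the shell command python3 -m inch 'ROWS' [FORCE]. ROWS is JSON, a list of rows, each a list of 3 entries, a list of its own where there are three numbers: the opening in per cent of the stroke, from 0 (shut) to 100 (fully open), then the shift along the world's x, y, z in mm, then the turn about the world's z in rad. In form: [[claw, [x, y, z], spin], ...]. A call has 1 to 5 rows; each row shifts and turns the commanded pose from where the row before left it; what a row does not reach is not made up. A row lasts 1/10 s, in which the tool goes at most 50 mm and 8.59 degrees, less where a joint would pass 70% of its speed; a pose out of reach is approached as far as the arm can. A call with a gripper value outside its range is refused whole. The fingers move at their own pace and stop on an object; FORCE is the grip in N (left out, the last holds). Time passes only in rows, so rows that do not move let the fingers close. It gives the time, the measured TCP pose, the force and the opening at its end, in the units of the state.
- bot.read_state(): the state, without advancing time (a new reading comes with each control period).
- viewer.grab_frame(name): name is "side" or "top" or "wrist"; returns the picture (400x640x3 uint8, red, green, blue); there is no depth.
- viewer.get_calibration(name): a dict with "mtx" (3x3 intrinsics, pixels), "k1" (the pictures are not rectified: a ray, as slopes to the right and down, at radius r is drawn at 1 + k1 r^2 times it, then the intrinsics apply), "camera_from_world" (4x4, takes a point from world to camera coordinates). Camera axes: x right, y up, looking along -z (the intrinsics and any distortion apply to the point x, -y, -z); pixel columns grow to the right and rows downward; lengths in m; the calibration is good to about 2 mm. A picture is of the moment at which its call begins: read the wrist's pose just before it. get_calibration takes no time and is no camera call; for the wrist camera it gives the pose at the moment of the call.
- bot.hand_in(): hands the job in, once; it reports no verdict.
The state is a dict: "clock": time; "joints": joint angles; "qvel": joint speeds; "tau": joint torques, N m; "tool_pos": TCP position; "eef_rot": TCP orientation; "wrist_force": force on the tool from outside, world axes, zero at the start; "torque": the same for the moment, N m; "width": finger opening in m.
Only numpy, scipy, OpenCV 4.12 (cv2) and the standard library are available. Lean on these libraries where they do the work, as an engineer would, in place of code of your own. Each camera call takes 0.05 s, during which the arm holds its last target.

TASK

A yellow screw cap lies in front of one of the two balancing stands: turn that stand's rotor by hand, at least 60 degrees away from where it stands, and find its hidden heavy side by how it pulls and rolls back from either side. Then bring the heavy side straight down and finish while still gripping the rotor there, motionless, without letting go. Do not turn the other rotor, and leave the cap and the white vial where they are.

Things in the scene. Friction and masses are not known exactly. Their poses are not given: they have to be found in the camera images.
- stand_a: Balancing stand fixed on the bench at the robot's left, y > 0: grey base 120 (x) x 140 (y) x 16 mm, two aluminium cheeks, a steel rotor turning between them on a level axle along the stand's x. Origin: underside of the base, below the rotor's middle; x level, away from the robot within 0.3 rad, z up. Cheeks: 28 to 36 mm either side of the rotor's mid-plane, 30 mm wide, rounded tops 130 mm up
- axle_a (a point): Centre of the rotor of stand_a, on the axle 115 mm above the stand's origin; axes as the stand's. Rotor: disc 116 mm across, 24 mm thick, flat faces to -x and +x; pinch it across the faces at the top rim, in the outer 35 mm. Its bearing is dry: within some 33 to 53 degrees of heavy side down, and as near to heavy side up (unknown, same to both sides), the rotor stays where it is put
- mark_a (a point): Red index stripe of rotor a (a blue one lies opposite): this point is on the rim, 58 mm from the axle, and turns with it. Both only serve to read the angle, not related to the heavy side. A hidden weight (0.22 to 0.32 kg, 30 mm off the axle) makes one side heavy, at the start within 32 degrees of straight down. Turned farther and let go, the rotor rolls slowly back (up to 4 s) and stops short, see axle_a
- stand_b: Balancing stand fixed on the bench at the robot's right, y < 0: grey base 120 (x) x 140 (y) x 16 mm, two aluminium cheeks, a steel rotor turning between them on a level axle along the stand's x. Origin: underside of the base, below the rotor's middle; x level, away from the robot within 0.3 rad, z up. Cheeks: 28 to 36 mm either side of the rotor's mid-plane, 30 mm wide, rounded tops 130 mm up
- axle_b (a point): Centre of the rotor of stand_b, on the axle 115 mm above the stand's origin; axes as the stand's. Rotor: disc 116 mm across, 24 mm thick, flat faces to -x and +x; pinch it across the faces at the top rim, in the outer 35 mm. Its bearing is dry: within some 33 to 53 degrees of heavy side down, and as near to heavy side up (unknown, same to both sides), the rotor stays where it is put
- mark_b (a point): Red index stripe of rotor b (a blue one lies opposite): this point is on the rim, 58 mm from the axle, and turns with it. Both only serve to read the angle, not related to the heavy side. A hidden weight (0.22 to 0.32 kg, 30 mm off the axle) makes one side heavy, at the start within 32 degrees of straight down. Turned farther and let go, the rotor rolls slowly back (up to 4 s) and stops short, see axle_b
- yellow_cap: Small yellow screw cap, 23 mm across, 16 mm high, lying loose on the bench about 105 mm in front (robot side) of the middle of one of the two stands: it marks the stand to work on. Origin: centre of its underside
- white_vial: Dark white vial, 16 mm across, 45 mm high, standing loose about 105 mm in front of the other stand. Origin: centre of its underside
There are look-alikes about, which are no part of the job. What is shaped like the stand_b but turquoise is not meant.

How it is judged:
On the way:
1. the marked rotor has been turned well away from where it stood (50 degrees or more) (((horizontal distance between yellow_cap and stand_a below 0.15 m and distance of mark_a from where it was at the start of the episode above 0.049 m) or (horizontal distance between yellow_cap and stand_b below 0.15 m and distance of mark_b from where it was at the start of the episode above 0.049 m))), for 0.1 s.
At the end, for the whole second after the job is handed in: The rotor of the stand with the yellow cap in front of it (within 150 mm) is gripped by the fingers (more than 3 N), does not turn (below 0.05 rad/s), and its heavy side points straight down to within 0.15 rad (8.6 degrees) (((horizontal distance between yellow_cap and stand_a below 0.15 m and value of joint rotor_a between -0.15 and 0.15 rad and velocity of joint rotor_a between -0.05 and 0.05 rad/s and contact force between the fingers and shell_a above 3 N) or (horizontal distance between yellow_cap and stand_b below 0.15 m and value of joint rotor_b between -0.15 and 0.15 rad and velocity of joint rotor_b between -0.05 and 0.05 rad/s and contact force between the fingers and shell_b above 3 N))); the arm keeps its last pose, push and grip.
It fails at once if the other rotor is turned (its rim by more than 12 mm) ((horizontal distance between yellow_cap and stand_a below 0.15 m and distance of mark_b from where it was at the start of the episode above 0.012 m) or (horizontal distance between yellow_cap and stand_b below 0.15 m and distance of mark_a from where it was at the start of the episode above 0.012 m)).
It fails at once if the yellow cap or the white vial is displaced by more than 25 mm (distance of any of yellow_cap, white_vial from where it was at the start of the episode above 0.025 m).
It also fails if it takes over 72 s, if anything falls off the work surface, if the arm or the gripper's body presses on something with over 40 N, if the wrist force passes 120 N, or if a joint passes its speed limit or range.

## Working session

There is one attempt and no reset: what is moved stays moved. The work goes in short steps, Python scripts to look and compute and a shell command to move; the robot and the scene stay as the last step left them, time stands still between calls to the robot, and variables do not carry over. Pictures are saved under pics/ and viewed, and the job is handed in when it is done.

```bash
ls; mkdir -p pics; python3 - <<'E'
from plant import bot, viewer
import cv2
print(bot.read_state())
for n in ("side","top","wrist"):
    im=viewer.grab_frame(n); cv2.imwrite(f"pics/{n}0.png",im[:,:,::-1]); c=viewer.get_calibration(n); print(n,c)
E
```

```text
pics
{'clock': 0.0, 'joints': array([-1.33924803e+00,  5.28246847e-02,  1.40173363e+00, -1.69355104e-06,
        1.68860092e+00, -7.02902204e-02]), 'qvel': array([ 0.00126419,  0.0002528 , -0.00196114,  0.00120076, -0.00066249,
        0.00130472]), 'tau': array([ 6.68213288e-04, -3.81665790e+01, -3.60186946e+01, -3.62388289e-05,
        6.20619816e-03, -2.25458888e-05]), 'tool_pos': array([ 0.15602933, -0.50097319,  0.23847425]), 'eef_rot': array([ 0.985046  ,  1.33823082, -0.98336297]), 'wrist_force': array([ 0.34246077, -0.05423714,  0.13226092]), 'torque': array([ 0.00419463,  0.00308162, -0.00761634]), 'width': 0.08557691045848315}
side {'mtx': array([[460.06977916,   0.        , 318.78810011],
       [  0.        , 460.06977916, 195.0200611 ],
       [  0.        ,   0.        ,   1.        ]]), 'k1': -0.134033795254603, 'camera_from_world': array([[-0.74857491, -0.66276264, -0.01952671,  0.24504158],
       [ 0.38579028, -0.45931478,  0.80012236, -0.36149906],
       [-0.53926011,  0.59141831,  0.5995189 , -1.05889159],
       [ 0.        ,  0.        ,  0.        ,  1.       
[... 329 characters left out ...]
, -0.46056829],
       [-0.12637374, -0.01455301,  0.99187594, -1.32103481],
       [ 0.        ,  0.        ,  0.        ,  1.        ]])}
wrist {'mtx': array([[325.53939004,   0.        , 324.96624258],
       [  0.        , 325.53939004, 197.1654807 ],
       [  0.        ,   0.        ,   1.        ]]), 'k1': -0.011347974573815657, 'camera_from_world': array([[ 2.96793033e-01, -9.54941743e-01, -4.03188819e-04,
        -5.24594617e-01],
       [ 9.06804456e-01,  2.81964417e-01, -3.13371578e-01,
         3.97763735e-02],
       [ 2.99365286e-01,  9.26408876e-02,  9.49630503e-01,
        -3.79518389e-01],
       [ 0.00000000e+00,  0.00000000e+00,  0.00000000e+00,
         1.00000000e+00]])}
```

View pics/side0.png

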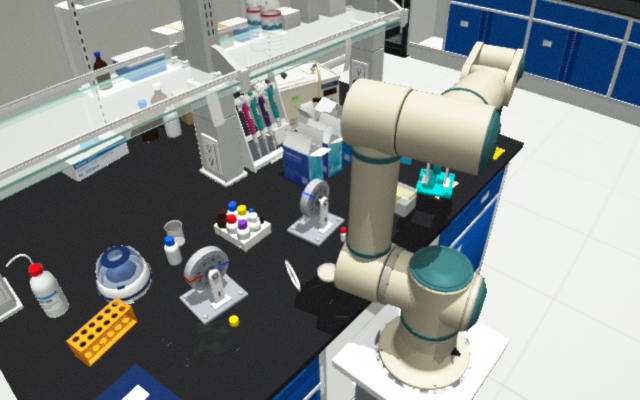

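View pics/top0.png

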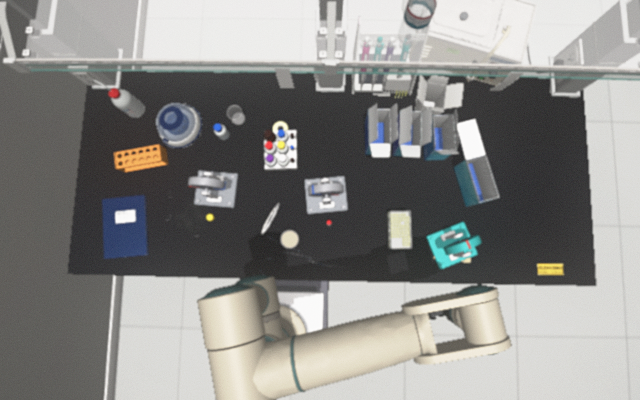

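View pics/wrist0.png

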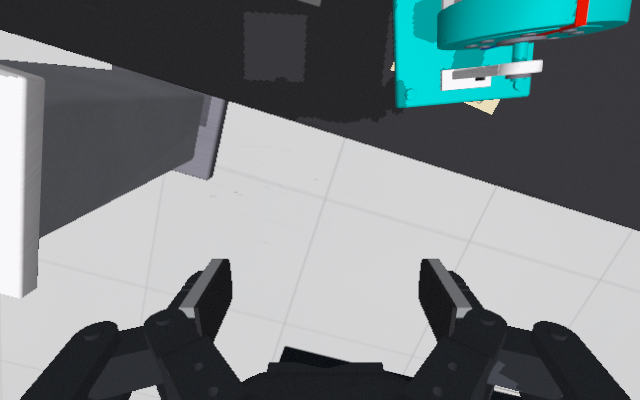

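Candidates: the grey stands at top-view (215,187) and (326,195), and the turquoise look-alike at (453,245), which I exclude. The yellow cap at (210,217) lies in front of the left stand, and the red-capped vial at (329,223) in front of the right one. So the target is stand_a. I'll check it in an enlarged crop.

```bash
python3 - <<'E'
import cv2,numpy as np
t=cv2.imread("pics/top0.png")[160:235,175:275]; s=cv2.imread("pics/side0.png")[235:335,165:265]
t=cv2.resize(t,None,fx=5,fy=5,interpolation=cv2.INTER_CUBIC); s=cv2.resize(s,None,fx=5,fy=5,interpolation=cv2.INTER_CUBIC)
cv2.imwrite("pics/topc.png",t); cv2.imwrite("pics/sidec.png",s)
E
```

```text
(no output)
```

View pics/topc.png

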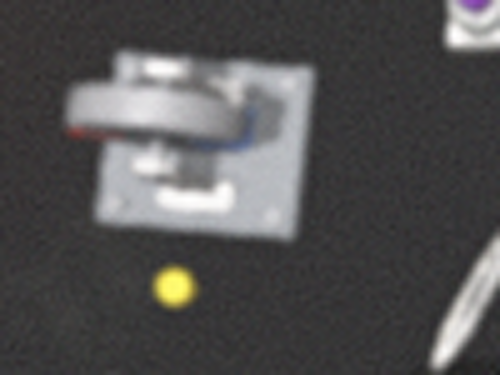

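View pics/sidec.png

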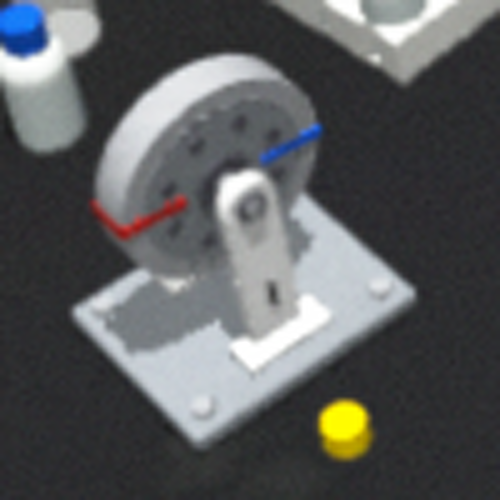

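```bash
cat > h.py <<'E'
import numpy as np, cv2
from plant import bot, viewer
from scipy.spatial.transform import Rotation as R
def ray(c,px):
    M=c["mtx"];K=np.array(c["camera_from_world"])
    d=np.array([(px[0]-M[0,2])/M[0,0],(px[1]-M[1,2])/M[1,1]]);u=d.copy()
    for _ in range(20): u=d/(1+c["k1"]*(u@u))
    v=np.array([u[0],-u[1],-1.]);Rm=K[:3,:3]
    return -Rm.T@K[:3,3], Rm.T@v
def onz(c,px,z):
    o,d=ray(c,px); return o+d*(z-o[2])/d[2]
def proj(c,P):
    P=np.atleast_2d(P);K=np.array(c["camera_from_world"]);q=P@K[:3,:3].T+K[:3,3]
    u=np.c_[q[:,0]/-q[:,2],-q[:,1]/-q[:,2]];u=u*(1+c["k1"]*(u**2).sum(1))[:,None]
    return u*[c["mtx"][0,0],c["mtx"][1,1]]+[c["mtx"][0,2],c["mtx"][1,2]]
def onplane(c,px,p,n):
    o,d=ray(c,px); return o+d*((p-o)@n)/(d@n)
E
python3 - <<'E'
from h import *
t=viewer.get_calibration("top");s=viewer.get_calibration("side")
C=np.array([onz(t,p,.016) for p in [(199,170),(238.2,173.4),(233.8,208),(194.2,204.4)]]);print(C.round(4),C.mean(0))
print("yaw",np.arctan2(*(C[0]+C[1]-C[2]-C[3])[[1,0]]), np.arctan2(*(C[0]+C[3]-C[1]-C[2])[[1,0]])-np.pi/2)
for p in [(179.6,297),(205,322.5),(248,293)]: print("side",onz(s,p,.016).round(4))
print("cap",onz(t,(210,217.2),.016),onz(s,(234.2,318),.016))
E
```

```text
[[0.5639 0.2852 0.016 ]
 [0.5543 0.1454 0.016 ]
 [0.4318 0.1547 0.016 ]
 [0.4415 0.2944 0.016 ]] [0.49787788 0.21992729 0.016     ]
yaw -0.07550938199889393 -0.06893471656385386
side [0.557 0.289 0.016]
side [0.4405 0.295  0.016 ]
side [0.432  0.1597 0.016 ]
cap [0.39798314 0.23619587 0.016     ] [0.39676079 0.23723768 0.016     ]
```

```bash
cat >> h.py <<'E'
S0=np.array([.496,.221,0.]);YAW=-.07
def setst(): 
    X=np.array([np.cos(YAW),np.sin(YAW),0]);Y=np.array([-X[1],X[0],0]);return X,Y,S0+[0,0,.115]
def rotor_pts(face=-.012,r=.058,th=np.linspace(0,2*np.pi,73)):
    X,Y,A=setst(); return A+face*X+r*(np.outer(np.cos(th),Y)+np.outer(np.sin(th),[0,0,1]))
def ang(c,px,face=-.012):
    X,Y,A=setst();p=onplane(c,px,A+face*X,X)-A; return np.degrees(np.arctan2(p[2],p@Y)),np.hypot(p[2],p@Y)
E
python3 - <<'E'
from h import *
s=viewer.get_calibration("side")
f=lambda x,y:(165+x/5-.4,235+y/5-.4)
for p in [(125,233),(185,200),(263,160),(318,130)]: print(p,ang(s,f(*p)))
im=cv2.imread("pics/side0.png")[235:335,165:265]; im=cv2.resize(im,None,fx=6,fy=6,interpolation=cv2.INTER_CUBIC)
for fa in(-.012,.012):
  cv2.polylines(im,[(((proj(s,rotor_pts(fa))-[165,235])*6+3)).astype(int)],True,(0,255,0) if fa<0 else (255,255,0),1)
cv2.imwrite("pics/ov.png",im)
st=bot.read_state();Rm=R.from_rotvec(st["eef_rot"]).as_matrix();print(Rm.round(3))
w=viewer.get_calibration("wrist");print("wristcam",-np.array(w["camera_from_world"])[:3,:3].T@np.array(w["camera_from_world"])[:3,3]); print("side cam",ray(s,(0,0))[0])
E
```

```text
(125, 233) (np.float64(4.899384745263311), np.float64(0.059836685002966745))
(185, 200) (np.float64(6.188243256128258), np.float64(0.025788242103351143))
(263, 160) (np.float64(-173.7059416012006), np.float64(0.019819821919581))
(318, 130) (np.float64(-174.96298882571054), np.float64(0.05322835228308514))
[[-0.     0.955  0.297]
 [ 0.001  0.297 -0.955]
 [-1.     0.    -0.001]]
wristcam [ 0.23324127 -0.4770139   0.37265551]
side cam [-0.2481232   0.62261041  0.92885386]
```

View pics/ov.png

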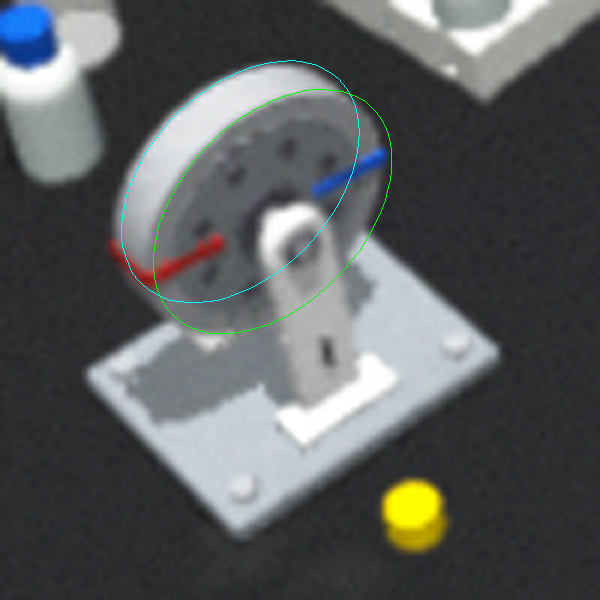

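The overlay shows the model sits within about 1 px (2 mm) of the rotor. The red stripe is at the left, about 5° above horizontal. Now I'll lift and travel over.

```bash
python3 -m inch '[[100,[0,0,30],0],[100,[0,0,30],0],[100,[20,40,0],0.075],[100,[20,40,0],0.075],[100,[20,40,0],0.075]]' 30
python3 -m inch '[[100,[20,40,0],0.075],[100,[20,40,0],0.075],[100,[20,40,0],0.075],[100,[20,40,0],0.075],[100,[20,40,0],0.075]]'
python3 -m inch '[[100,[20,40,0],0.075],[100,[20,40,0],0.075],[100,[20,40,0],0.075],[100,[20,40,0],0.075],[100,[20,40,0],0.075]]'
python3 -m inch '[[75,[20,40,0],0.075],[75,[20,40,0],0.075],[75,[20,40,0],0.075],[75,[20,21,0],0],[75,[0,0,0],0]]'
python3 - <<'E'
from h import *
st=bot.read_state();Rm=R.from_rotvec(st["eef_rot"]).as_matrix();print(st["joints"],np.arctan2(Rm[1,2],Rm[0,2]))
for n in("side","wrist"): cv2.imwrite(f"pics/{n}1.png",viewer.grab_frame(n)[:,:,::-1])
E
```

```text
clock: 0.65
tool_pos: [0.2164, -0.3799, 0.299]
eef_rot: [0.812, 1.414, -0.811]
wrist_force: [0.4, -0.2, 0.5]
width: 0.0856
clock: 1.15
tool_pos: [0.3163, -0.1796, 0.2993]
eef_rot: [0.521, 1.507, -0.522]
wrist_force: [1.5, 0.1, -0.7]
width: 0.0856
clock: 1.65
tool_pos: [0.4164, 0.0207, 0.2993]
eef_rot: [0.228, 1.558, -0.228]
wrist_force: [0.8, -0.1, 0.4]
width: 0.0853
clock: 2.15
tool_pos: [0.4969, 0.1621, 0.2975]
eef_rot: [0.051, 1.573, -0.052]
wrist_force: [0.4, -0.2, 0.1]
width: 0.0637
[2.44467406e-01 4.16332367e-02 1.29693860e+00 3.63203953e-04
 1.80581176e+00 3.10319776e-01] -0.06576900120746755
```

View pics/side1.png

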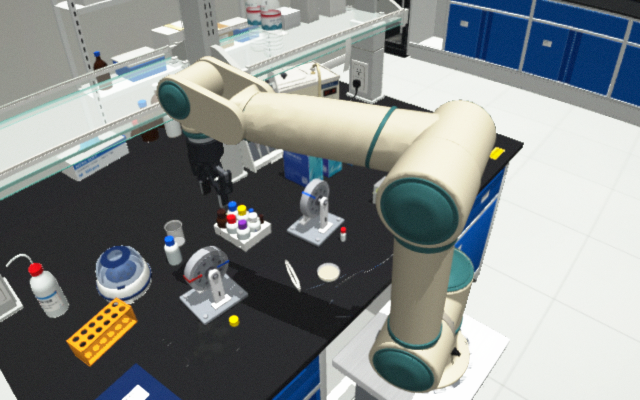

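View pics/wrist1.png

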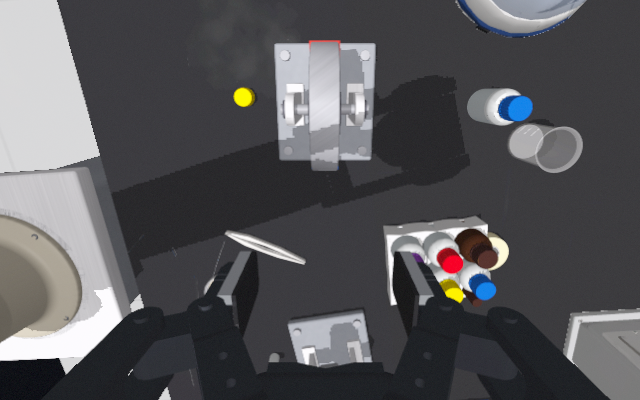

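The wrist view shows the stand's base corners at (275,45), (375,44), (372,160) and (280,159), with the rotor on columns 309–340. I'll refine the stand position from these.

```bash
python3 - <<'E'
from h import *
w=viewer.get_calibration("wrist")
C=np.array([onz(w,p,.016) for p in [(275,45),(375,44),(372,160),(280,159)]]);print(C.round(4),C.mean(0))
e=C[1]+C[2]-C[0]-C[3];print(np.arctan2(e[1],e[0]))
for p in [(304,105),(347,105)]: print(onz(w,p,.115))
E
```

```text
[[0.4463 0.2939 0.016 ]
 [0.5631 0.2869 0.016 ]
 [0.5562 0.1494 0.016 ]
 [0.4371 0.1589 0.016 ]] [0.50068513 0.22228242 0.016     ]
-0.06976694423739002
[0.48087129 0.22789488 0.115     ]
[0.52120331 0.22511875 0.115     ]
```

```bash
python3 -m inch '[[75,[1,40,0],-0.005],[75,[0,0,-40],0],[75,[0,0,-40],0],[75,[0,0,-30],0],[75,[0,0,-26],0]]'
python3 -m inch '[[75,[0,0,-20],0],[75,[0,0,0],0],[20,[0,0,0],0],[10,[0,0,0],0],[10,[0,0,0],0]]' 30
python3 -m inch '[[10,[0,0,0],0],[10,[0,0,0],0],[10,[0,0,0],0]]'
cat > look.py <<'E'
import sys
from h import *
n,k,x0,y0,wd,ht,f=sys.argv[1],sys.argv[2],*map(int,sys.argv[3:])
im=viewer.grab_frame(n)[:,:,::-1][y0:y0+ht,x0:x0+wd]
cv2.imwrite(f"pics/{n}{k}.png",cv2.resize(im,None,fx=f,fy=f,interpolation=cv2.INTER_CUBIC))
st=bot.read_state();print(st["clock"],st["tool_pos"].round(4),st["wrist_force"].round(2),st["torque"].round(3),st["width"].round(4))
E
python3 look.py side 2 165 215 100 100 6
```

```text
clock: 2.75
tool_pos: [0.4962, 0.1983, 0.1619]
eef_rot: [0.059, 1.571, -0.06]
wrist_force: [-0.1, 0.6, -0.4]
width: 0.0643
clock: 3.25
tool_pos: [0.4978, 0.1996, 0.1452]
eef_rot: [0.059, 1.567, -0.058]
wrist_force: [-1.7, -1.1, 4.7]
width: 0.0236
clock: 3.55
tool_pos: [0.4978, 0.1997, 0.1452]
eef_rot: [0.058, 1.567, -0.058]
wrist_force: [-1.3, -2.2, 7.6]
width: 0.0236Traceback (most recent call last):
  File "look.py", line 6, in <module>
    st=bot.read_state();print(st["clock"],st["tool_pos"].round(4),st["wrist_force"].round(2),st["torque"].round(3),st["width"].round(4))
                                                                                                                   ^^^^^^^^^^^^^^^^^
AttributeError: 'float' object has no attribute 'round'
```

View pics/side2.png

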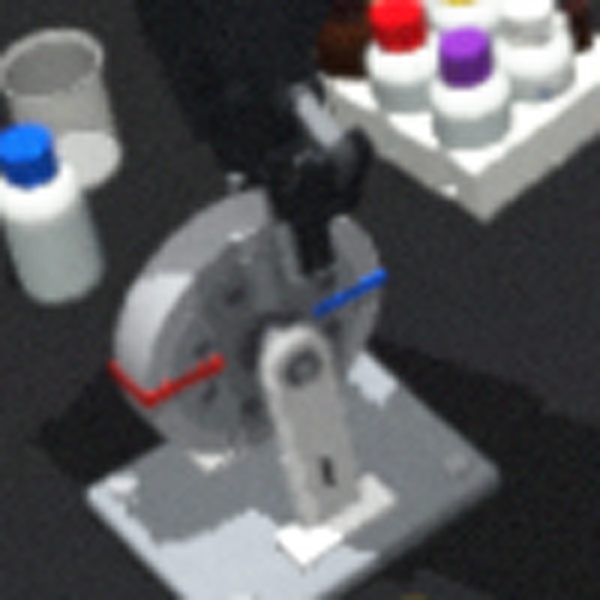

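```bash
sed -i 's/st\["width"\].round(4)/round(st["width"],4)/' look.py
python3 -m inch '[[5,[0.2,3.4,1.8],0],[5,[0.2,3.5,1.4],0],[5,[0.3,3.7,1.1],0],[5,[0.3,3.7,0.8],0],[5,[0.3,3.8,0.5],0]]'
python3 -m inch '[[5,[0.3,3.8,0.2],0],[5,[0.3,3.8,-0.2],0],[5,[0.3,3.8,-0.5],0],[5,[0.3,3.7,-0.8],0],[5,[0.3,3.7,-1.1],0]]'
python3 look.py side 3 165 215 100 100 6
```

```text
clock: 4.1
tool_pos: [0.4989, 0.2158, 0.1496]
eef_rot: [0.055, 1.569, -0.062]
wrist_force: [-0.3, -10.1, 3.3]
width: 0.0233
clock: 4.6
tool_pos: [0.5002, 0.2352, 0.1481]
eef_rot: [0.056, 1.569, -0.061]
wrist_force: [-3.8, -8.3, 8.2]
width: 0.0236
4.65 [0.5002 0.2357 0.1479] [-2.37 -6.73  6.21] [-1.453  0.545  0.212] 0.0233
```

View pics/side3.png

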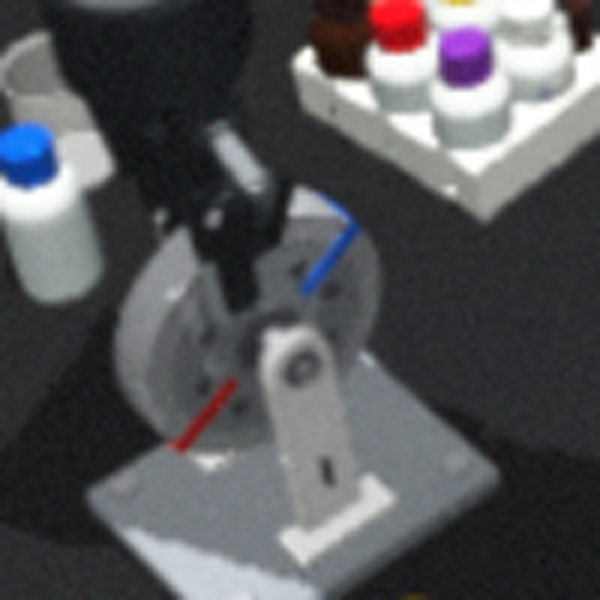

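The rotor follows the grip: red has moved to crop (180,448) and blue to (355,225). I'll continue the stroke to ψ≈60°.

```bash

python3 -m inch '[[5,[0.2,3.5,-1.4],0],[5,[0.2,3.4,-1.8],0],[5,[0.2,3.2,-2.1],0],[5,[0.2,3,-2.3],0],[5,[0.2,2.8,-2.6],0]]'
python3 -m inch '[[5,[0.2,2.6,-2.8],0],[5,[0.2,2.3,-3],0],[5,[0.1,2.1,-3.2],0],[5,[0,0,0],0]]'
python3 look.py side 4 165 215 100 100 6
python3 - <<'E'
from h import *
s=viewer.get_calibration("side")
import h
h.S0=np.array([.499,.222,0])
f=lambda x,y:(165+(x+.5)/6-.5,215+(y+.5)/6-.5)
def line(r,b):
    X,Y,A=setst();p=[onplane(s,f(*q),A-.012*X,X) for q in(r,b)];d=p[0]-p[1];return np.degrees(np.arctan2(d[2],d@Y)),[round(float(ang(s,f(*q))[0]),1) for q in (r,b)]
print(line((150,403),(383,275)),line((180,448),(355,225)))
E
```

```text
clock: 5.15
tool_pos: [0.5014, 0.2523, 0.1393]
eef_rot: [0.058, 1.567, -0.058]
wrist_force: [-4.7, -3.3, 13.7]
width: 0.0239
clock: 5.55
tool_pos: [0.502, 0.2606, 0.1305]
eef_rot: [0.059, 1.567, -0.055]
wrist_force: [-4.6, 0.7, 11.5]
width: 0.0233
5.6 [0.502  0.2606 0.1305] [-3.77  1.23 12.09] [-0.228  0.828  0.271] 0.0236
(np.float64(4.031228863649246), [0.4, -172.3]) (np.float64(-30.834710072862933), [-32.2, 150.7])
```

View pics/side4.png

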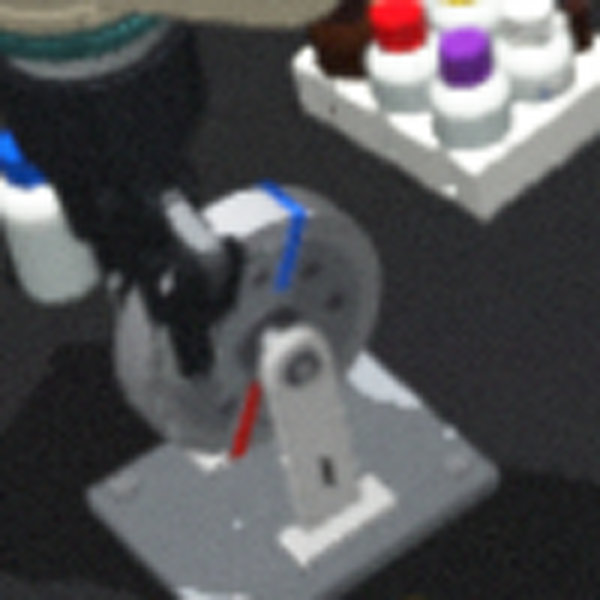

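```bash

python3 -m inch '[[5,[0.1,1.7,-3.4],0],[5,[0.1,1.4,-3.6],0],[5,[0,0,0],0],[5,[0,0,0],0]]'
python3 look.py side 5 165 215 100 100 6
python3 -m inch '[[60,[0,0,0],0],[60,[0,0,0],0],[60,[0,0,0],0],[60,[0,0,0],0],[60,[0,0,0],0]]'
python3 look.py side 6 165 215 100 100 6
```

```text
clock: 6.0
tool_pos: [0.5023, 0.2644, 0.1239]
eef_rot: [0.06, 1.566, -0.054]
wrist_force: [-3.8, 3.9, 13.2]
width: 0.0236
6.05 [0.5023 0.2644 0.1239] [-4.2   3.39 13.04] [0.149 0.905 0.217] 0.0236
clock: 6.55
tool_pos: [0.5015, 0.2625, 0.12]
eef_rot: [0.058, 1.57, -0.059]
wrist_force: [0.2, -0.5, 0.8]
width: 0.051
6.6 [0.5015 0.2625 0.1201] [ 0.23  0.09 -0.55] [ 0.004 -0.002 -0.001] 0.0512
```

```bash
cd pics; python3 -c "
import cv2,numpy as np
cv2.imwrite('m56.png',cv2.resize(np.hstack([cv2.imread('side5.png'),cv2.imread('side6.png')]),(800,400)))"
```

```text
(no output)
```

View pics/m56.png

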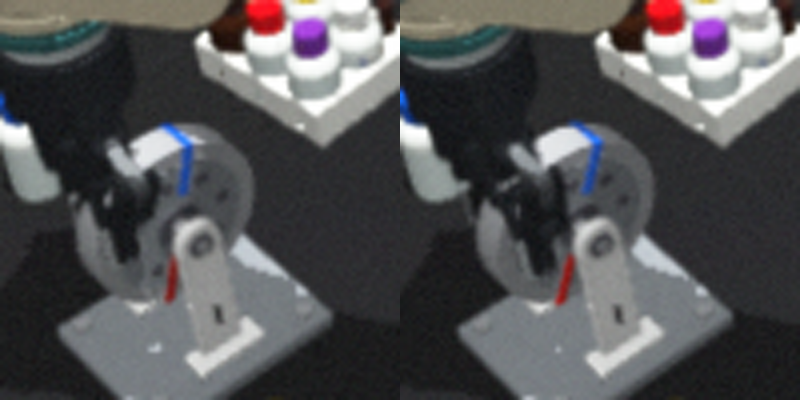

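It is rolling back: the blue rim end moved right. I'll lift clear and wait.

```bash

python3 -m inch '[[75,[0,0,30],0],[75,[0,0,40],0],[75,[0,0,40],0],[75,[0,0,0],0],[75,[0,0,0],0]]'
python3 look.py side 7 165 215 100 100 6
for i in 1 2 3; do python3 -m inch '[[75,[0,0,0],0],[75,[0,0,0],0],[75,[0,0,0],0],[75,[0,0,0],0],[75,[0,0,0],0]]'>/dev/null; done
python3 look.py side 8 165 215 100 100 6
for i in 1 2 3; do python3 -m inch '[[75,[0,0,0],0],[75,[0,0,0],0],[75,[0,0,0],0],[75,[0,0,0],0],[75,[0,0,0],0]]'>/dev/null; done
python3 look.py side 9 165 215 100 100 6
python3 look.py wrist 9 0 0 640 400 1
cd pics; python3 -c "
import cv2,numpy as np
cv2.imwrite('m789.png',cv2.resize(np.hstack([cv2.imread('side7.png'),cv2.imread('side8.png'),cv2.imread('side9.png')]),(798,266)))"
```

```text
clock: 7.1
tool_pos: [0.5019, 0.2627, 0.2311]
eef_rot: [0.059, 1.568, -0.057]
wrist_force: [-0.2, -0.1, -1.2]
width: 0.0641
7.15 [0.5014 0.2625 0.2295] [-0.96  0.01 -1.48] [ 0.    -0.03  -0.002] 0.064
8.7 [0.5016 0.2626 0.2304] [-0.13  0.1   0.15] [-0.067 -0.014 -0.023] 0.0639
10.25 [0.5016 0.2626 0.2303] [ 0.26  0.09 -0.64] [-0.006 -0.023 -0.02 ] 0.064
10.3 [0.5016 0.2626 0.2303] [-0.1  -0.53  0.65] [ 0.006  0.002 -0.025] 0.0638
```

View pics/m789.png

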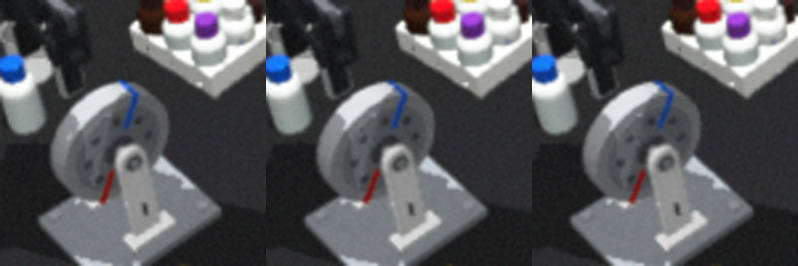

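View pics/side9.png

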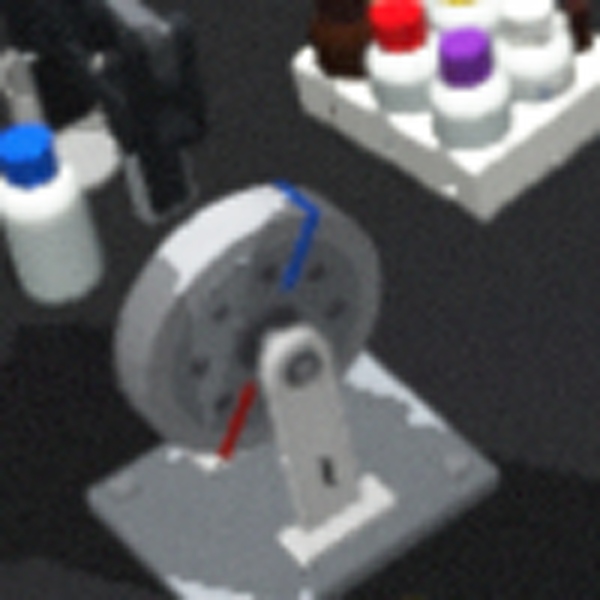

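View pics/wrist9.png

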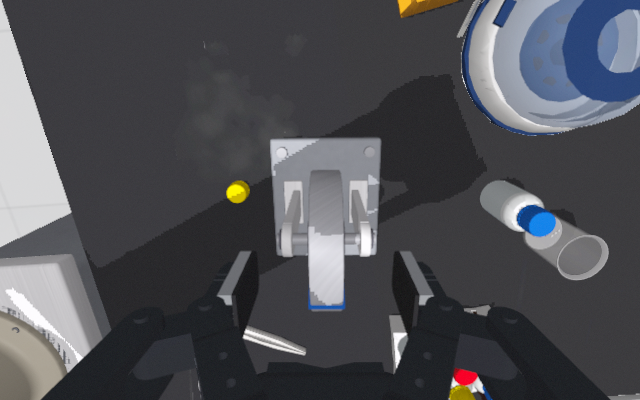

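```bash
cat >> h.py <<'E'
S0=np.array([.499,.222,0])
def line(r,b,c=None):
    s=viewer.get_calibration("side")
    f=lambda x,y:(165+(x+.5)/6-.5,215+(y+.5)/6-.5)
    X,Y,A=setst();p=[onplane(s,f(*q),A-.012*X,X) for q in(r,b)];d=p[0]-p[1];m=(p[0]+p[1])/2-A
    return round(float(np.degrees(np.arctan2(d[2],d@Y))),1),round(float(np.linalg.norm(d)),4),(m*1000).round(1)
E
python3 - <<'E'
from h import *
for r,b in [((150,403),(383,275)),((180,448),(355,225)),((237,455),(300,215)),((257,453),(285,215)),((223,457),(317,213))]: print(line(r,b))
E
cd pics; python3 -c "
import cv2
im=cv2.imread('side5.png'); cv2.imwrite('z.png',im)"
```

```text
(4.0, 0.1145, array([-11.9,   1.5,  -3.6]))
(-30.8, 0.1153, array([-11.9,   2.1,  -2.4]))
(-63.1, 0.1158, array([-11.9,   2.1,  -3. ]))
(-71.9, 0.1193, array([-12. ,   0.9,  -3.7]))
(-55.3, 0.1163, array([-11.9,   1.4,  -3.2]))
```

View pics/side5.png

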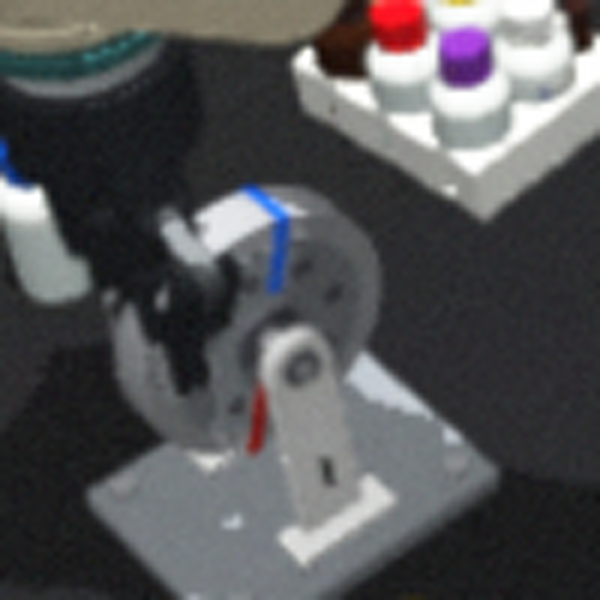

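Settled angles: start α=+4°, turned to −72°, and the first stop is about −55°. The effective grip pivot fits r≈56 mm (22 mm above the TCP), so I'll grip a little deeper and sweep the other way. I'll compute an arc table next.

```bash
python3 -m inch '[[70,[0,0,-40],0],[70,[0,0,-40],0],[70,[0,0,-20],0],[70,[0,0,-12],0],[20,[0,0,0],0]]' 40
python3 -m inch '[[10,[0,0,0],0],[10,[0,0,0],0],[10,[0,0,0],0],[10,[0,0,0],0]]' 40
python3 look.py side 10 165 215 100 100 6
python3 -c "
import numpy as np
p=np.radians(np.linspace(60,-65,21));y=50*np.sin(p);z=50*np.cos(p)
print(np.c_[.07*np.diff(y),np.diff(y),np.diff(z)].round(1).tolist())"
```

```text
clock: 10.8
tool_pos: [0.501, 0.2623, 0.1169]
eef_rot: [0.057, 1.572, -0.059]
wrist_force: [-0.3, -0.2, -0.7]
width: 0.0465
clock: 11.2
tool_pos: [0.5022, 0.2631, 0.1203]
eef_rot: [0.059, 1.567, -0.057]
wrist_force: [-3.1, -0.4, 7.0]
width: 0.0235
11.25 [0.5021 0.2631 0.1202] [-3.6  -0.19  5.86] [-0.039  0.552  0.289] 0.0235
[[-0.2, -3.0, 4.6], [-0.2, -3.5, 4.2], [-0.3, -3.9, 3.8], [-0.3, -4.3, 3.4], [-0.3, -4.6, 2.9], [-0.3, -4.9, 2.4], [-0.4, -5.1, 1.8], [-0.4, -5.3, 1.2], [-0.4, -5.4, 0.7], [-0.4, -5.5, 0.1], [-0.4, -5.4, -0.5], [-0.4, -5.3, -1.1], [-0.4, -5.2, -1.7], [-0.3, -5.0, -2.2], [-0.3, -4.7, -2.8], [-0.3, -4.4, -3.3], [-0.3, -4.0, -3.7], [-0.2, -3.5, -4.1], [-0.2, -3.1, -4.5], [-0.2, -2.6, -4.8]]
```

View pics/side10.png

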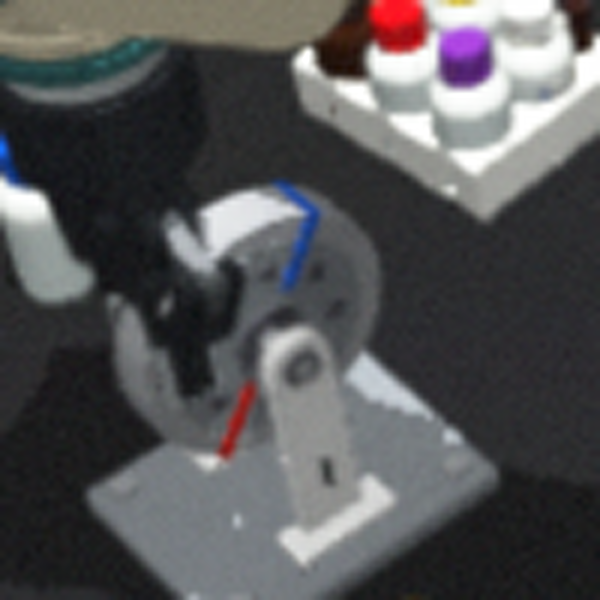

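The rotor is unchanged at −55°, so stop 1 is settled. Now the sweep to the other side.

```bash

python3 -m inch '[[5,[-0.2,-3.0,4.6],0],[5,[-0.2,-3.5,4.2],0],[5,[-0.3,-3.9,3.8],0],[5,[-0.3,-4.3,3.4],0],[5,[-0.3,-4.6,2.9],0]]'
python3 -m inch '[[5,[-0.3,-4.9,2.4],0],[5,[-0.4,-5.1,1.8],0],[5,[-0.4,-5.3,1.2],0],[5,[-0.4,-5.4,0.7],0],[5,[-0.4,-5.5,0.1],0]]'
python3 look.py side 11 165 215 100 100 6
```

```text
clock: 11.75
tool_pos: [0.5008, 0.2451, 0.1371]
eef_rot: [0.061, 1.568, -0.054]
wrist_force: [6.0, 8.8, -8.1]
width: 0.0236
clock: 12.25
tool_pos: [0.499, 0.2194, 0.1434]
eef_rot: [0.061, 1.567, -0.052]
wrist_force: [7.1, 12.3, -8.2]
width: 0.0232
12.3 [0.499  0.2187 0.1434] [ 5.41 10.06 -7.26] [ 1.977 -0.756  0.212] 0.0237
```

View pics/side11.png

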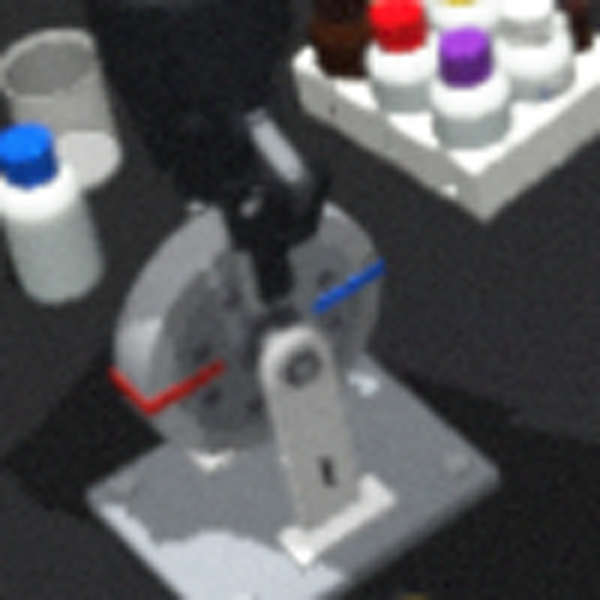

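```bash

python3 -m inch '[[5,[-0.4,-5.4,-0.5],0],[5,[-0.4,-5.3,-1.1],0],[5,[-0.4,-5.2,-1.7],0],[5,[-0.3,-5.0,-2.2],0],[5,[-0.3,-4.7,-2.8],0]]'
python3 -m inch '[[5,[-0.3,-4.4,-3.3],0],[5,[-0.3,-4.0,-3.7],0],[5,[-0.2,-3.5,-4.1],0],[5,[-0.2,-3.1,-4.5],0],[5,[-0.2,-2.6,-4.8],0]]'
python3 look.py side 12 165 215 100 100 6
```

```text
clock: 12.8
tool_pos: [0.4974, 0.1947, 0.1364]
eef_rot: [0.063, 1.566, -0.05]
wrist_force: [3.1, 15.6, -0.1]
width: 0.0235
clock: 13.3
tool_pos: [0.4964, 0.177, 0.1174]
eef_rot: [0.063, 1.565, -0.051]
wrist_force: [-2.6, 12.7, 9.6]
width: 0.0236
13.35 [0.4963 0.1765 0.1166] [ 0.12 12.55  7.37] [2.317 0.131 0.219] 0.0236
```

View pics/side12.png

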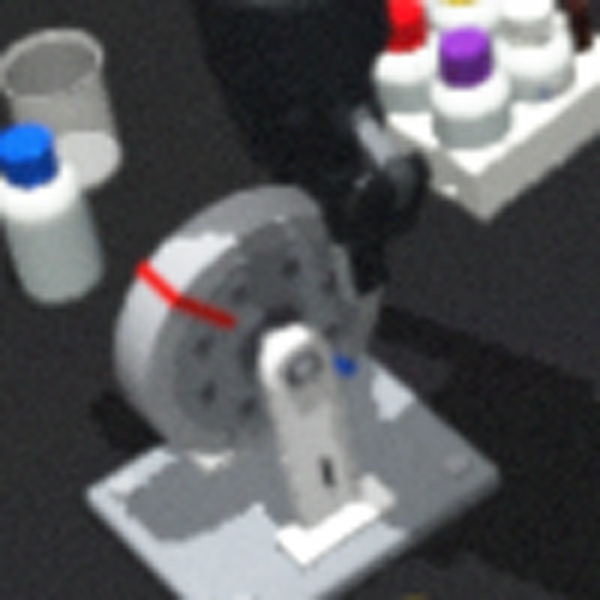

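```bash

python3 -c "
from h import *
print(line((175,300),(365,372)))"
python3 -m inch '[[5,[-0.1,-1.8,-4],0],[5,[0,0,0],0],[5,[0,0,0],0]]'
python3 look.py side 13 165 215 100 100 6
python3 -m inch '[[60,[0,0,0],0],[60,[0,0,0],0],[60,[0,0,0],0],[70,[0,0,0],0],[70,[0,0,30],0]]'
python3 -m inch '[[70,[0,0,40],0],[70,[0,0,40],0],[70,[0,0,0],0]]'
for i in 1 2 3 4 5 6; do python3 -m inch '[[75,[0,0,0],0],[75,[0,0,0],0],[75,[0,0,0],0],[75,[0,0,0],0],[75,[0,0,0],0]]'>/dev/null; [ $i = 4 ] && python3 look.py side 14 165 215 100 100 6; done
python3 look.py side 15 165 215 100 100 6
cd pics; python3 -c "
import cv2,numpy as np
cv2.imwrite('mm.png',cv2.resize(np.hstack([cv2.imread(f'side{i}.png') for i in (13,14)]),(800,400)))"
```

```text
(52.4, 0.1228, array([-12.1,  -0.5,  -5.2]))
clock: 13.65
tool_pos: [0.4962, 0.1749, 0.113]
eef_rot: [0.062, 1.566, -0.052]
wrist_force: [-0.8, 11.1, 5.5]
width: 0.0236
13.7 [0.4962 0.1749 0.113 ] [-0.79 10.57  3.98] [2.053 0.211 0.19 ] 0.0231
clock: 14.2
tool_pos: [0.493, 0.1712, 0.1367]
eef_rot: [0.056, 1.578, -0.061]
wrist_force: [0.6, 0.5, -0.0]
width: 0.0599
clock: 14.5
tool_pos: [0.4974, 0.1725, 0.2274]
eef_rot: [0.061, 1.559, -0.056]
wrist_force: [0.6, 0.2, 0.2]
width: 0.0599
16.55 [0.4953 0.1721 0.2207] [-0.1   0.21  0.4 ] [-0.005 -0.063  0.074] 0.0638
17.6 [0.4953 0.1721 0.2207] [0.05 0.12 0.28] [ 0.01  -0.017 -0.022] 0.0643
```

View pics/mm.png

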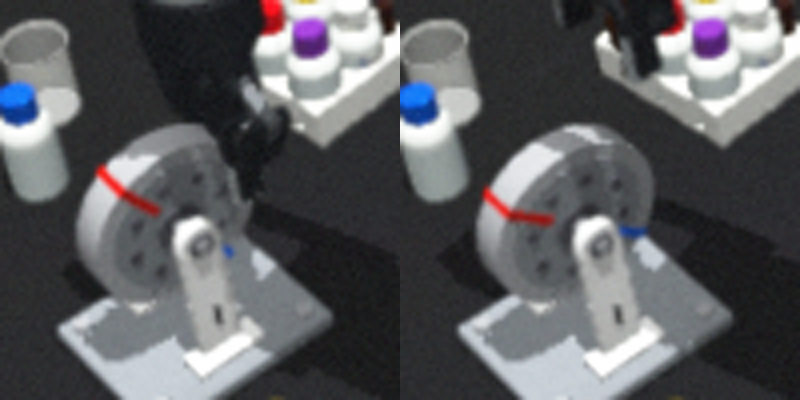

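View pics/side15.png

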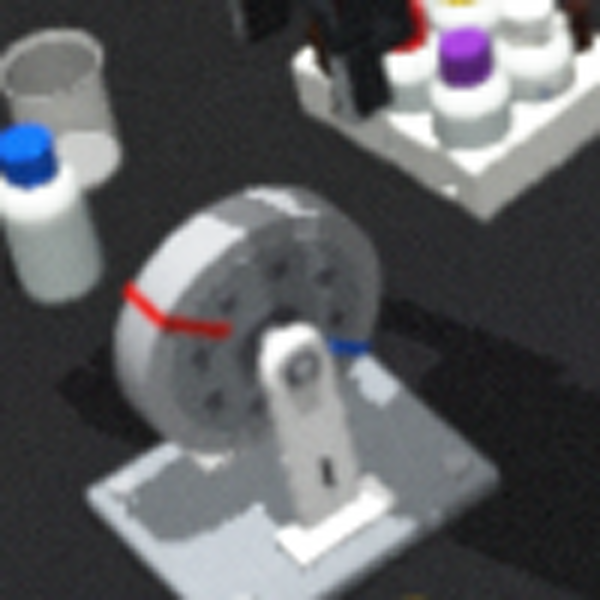

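```bash
python3 - <<'E'
from h import *
for r,b in [((163,322),(369,350)),((163,320),(371,349))]: print(line(r,b))
# model render for each candidate alpha of both stripe ends, centre-calibrated
s=viewer.get_calibration("side");g=lambda p:((p-[165,215]+.5)*6-.5)
sh=np.array([268,336])-g(proj(s,rotor_pts(r=0,th=np.array([0.])))) ;print(sh)
for a in (-57,-55,-53,34,36,38,40,4,-9):
    t=np.radians([a,a+180]);print(a,(g(proj(s,rotor_pts(th=t)))+sh).round(0).tolist(),(g(proj(s,rotor_pts(face=.012,th=t)))+sh).round(0).tolist())
E
for n in 9 15; do python3 -c "
import cv2
cv2.imwrite('pics/e$n.png',cv2.resize(cv2.imread('pics/side$n.png')[170:480,100:400],(720,744),interpolation=cv2.INTER_CUBIC)[:600])";done
```

```text
(42.7, 0.1172, array([-12. ,   1.1,  -3.4]))
(42.8, 0.1186, array([-12. ,   0.5,  -3. ]))
[[-1.08024083  5.47840001]]
-57 [[225.0, 456.0], [312.0, 212.0]] [[194.0, 425.0], [279.0, 184.0]]
-55 [[221.0, 456.0], [316.0, 212.0]] [[190.0, 426.0], [283.0, 184.0]]
-53 [[217.0, 457.0], [320.0, 213.0]] [[186.0, 426.0], [287.0, 184.0]]
34 [[154.0, 341.0], [374.0, 332.0]] [[122.0, 310.0], [342.0, 303.0]]
36 [[155.0, 336.0], [373.0, 336.0]] [[123.0, 305.0], [340.0, 307.0]]
38 [[157.0, 332.0], [371.0, 340.0]] [[125.0, 301.0], [339.0, 311.0]]
40 [[159.0, 327.0], [369.0, 344.0]] [[127.0, 296.0], [337.0, 315.0]]
4 [[147.0, 402.0], [383.0, 273.0]] [[115.0, 371.0], [351.0, 245.0]]
-9 [[154.0, 424.0], [378.0, 251.0]] [[123.0, 392.0], [345.0, 223.0]]
```

View pics/e15.png

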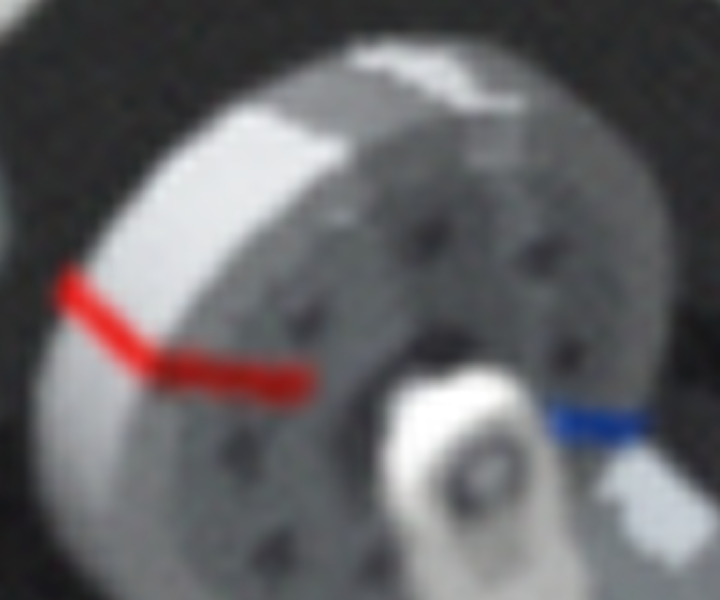

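Stop 2 is at +42° and stop 1 at −55°, so heavy-down is at α≈−6.6° with a stop margin of about 48.7°, inside the stated 33–53°. Both roll-backs were about 16°, so they are symmetric. I'll regrip near the top and turn −48.6°.

```bash

python3 -m inch '[[70,[2,27,0],0],[70,[0,0,-30],0],[70,[0,0,-30],0],[70,[0,0,-23],0],[70,[0,0,0],0]]' 40
python3 -m inch '[[20,[0,0,0],0],[10,[0,0,0],0],[10,[0,0,0],0],[10,[0,0,0],0]]' 40
python3 look.py side 16 165 215 100 100 6
python3 -c "
import numpy as np
p=np.radians(np.linspace(-25,25,11));y=50*np.sin(p);z=50*np.cos(p)
print(np.c_[.07*np.diff(y),np.diff(y),np.diff(z)].round(1).tolist())"
```

```text
clock: 18.1
tool_pos: [0.4954, 0.1985, 0.134]
eef_rot: [0.056, 1.577, -0.06]
wrist_force: [0.3, -0.3, -0.2]
width: 0.06
clock: 18.5
tool_pos: [0.4978, 0.1994, 0.1398]
eef_rot: [0.059, 1.567, -0.057]
wrist_force: [-3.7, -0.8, 6.0]
width: 0.0233
18.55 [0.4978 0.1994 0.1399] [-2.78 -0.55  6.26] [-0.055  0.558  0.226] 0.0232
[[0.3, 4.0, 1.7], [0.3, 4.2, 1.3], [0.3, 4.3, 0.9], [0.3, 4.3, 0.6], [0.3, 4.4, 0.2], [0.3, 4.4, -0.2], [0.3, 4.3, -0.6], [0.3, 4.3, -0.9], [0.3, 4.2, -1.3], [0.3, 4.0, -1.7]]
```

View pics/side16.png

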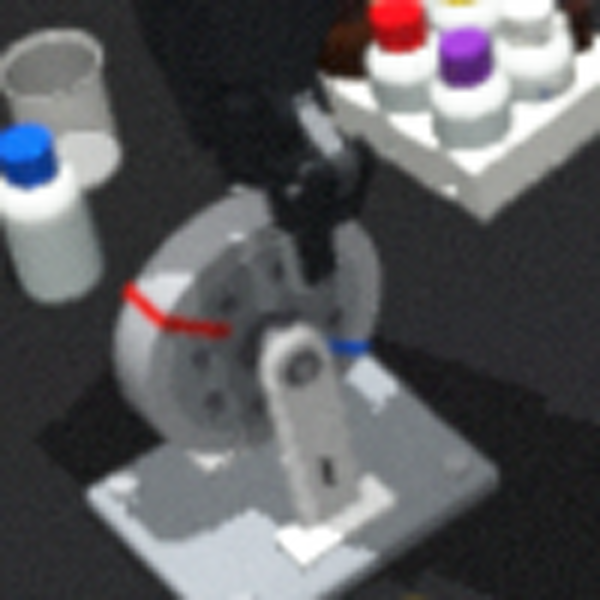

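The rotor is gripped and the angle is unchanged. Turning now.

```bash

python3 -m inch '[[5,[0.3,4,1.7],0],[5,[0.3,4.2,1.3],0],[5,[0.3,4.3,0.9],0],[5,[0.3,4.3,0.6],0],[5,[0.3,4.4,0.2],0]]'
python3 -m inch '[[5,[0.3,4.4,-0.2],0],[5,[0.3,4.3,-0.6],0],[5,[0.3,4.3,-0.9],0],[5,[0.3,4.2,-1.3],0],[5,[0,0,0],0]]'
python3 -m inch '[[5,[0,0,0],0],[5,[0,0,0],0],[5,[0,0,0],0]]'
python3 look.py side 17 165 215 100 100 6
```

```text
clock: 19.05
tool_pos: [0.4991, 0.2179, 0.1442]
eef_rot: [0.055, 1.569, -0.063]
wrist_force: [-5.9, -12.9, 9.1]
width: 0.0235
clock: 19.55
tool_pos: [0.5003, 0.2364, 0.1416]
eef_rot: [0.056, 1.568, -0.06]
wrist_force: [-5.9, -7.5, 9.7]
width: 0.0235
clock: 19.85
tool_pos: [0.5003, 0.2364, 0.1416]
eef_rot: [0.056, 1.568, -0.06]
wrist_force: [-5.0, -7.5, 9.9]
width: 0.0239
19.9 [0.5003 0.2364 0.1416] [-4.91 -7.04  9.33] [-1.51   0.963  0.316] 0.0237
```

View pics/side17.png

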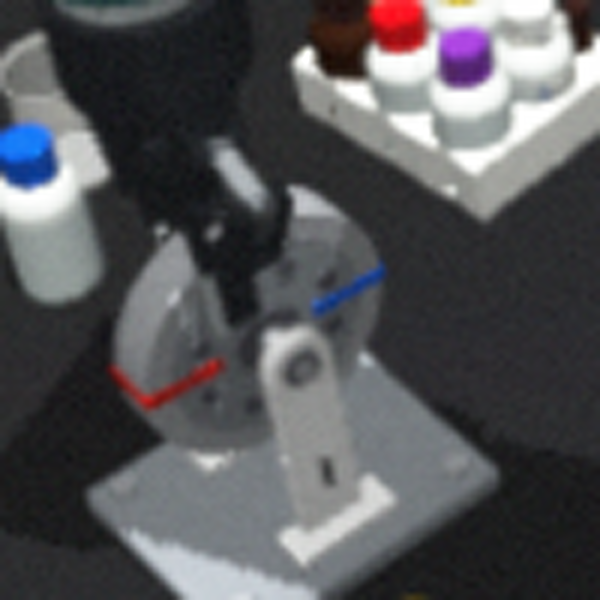

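Red corner at (150,405) and blue end at (384,271) give α≈+3°, so about 9.6° more is needed.

```bash

python3 -m inch '[[5,[0.3,3.9,-1.6],0],[5,[0.3,4,-2.1],0],[5,[0,0,0],0],[5,[0,0,0],0],[5,[0,0,0],0]]'
python3 look.py side 18 165 215 100 100 6
python3 -c "
import cv2
from h import *
print(line((150,405),(384,271)))
cv2.imwrite('pics/e18.png',cv2.resize(cv2.imread('pics/side18.png')[200:450,100:400],(780,650),interpolation=cv2.INTER_CUBIC)[:600])"
```

```text
clock: 20.4
tool_pos: [0.5009, 0.2445, 0.138]
eef_rot: [0.057, 1.568, -0.06]
wrist_force: [-5.1, -6.7, 9.9]
width: 0.0236
20.45 [0.5009 0.2444 0.138 ] [-4.99 -7.06  9.07] [-1.484  0.995  0.298] 0.0235
(2.6, 0.1154, array([-11.9,   1.2,  -3.3]))
```

View pics/e18.png

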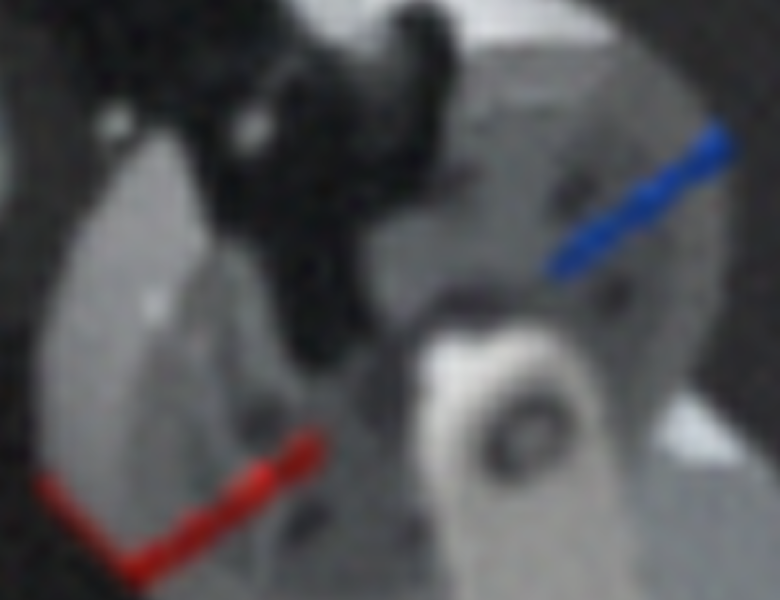

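```bash
python3 -c "
from h import *
print(line((151,421),(380,252)),line((152,423),(379,250)), line((162,322),(369,348)), line((222,457),(317,213)))
im=viewer.grab_frame('top')[:,:,::-1];cv2.imwrite('pics/topf.png',im)
im=im[150:250,180:360];cv2.imwrite('pics/topfc.png',cv2.resize(im,None,fx=4.4,fy=4.4))
st=bot.read_state();print(st['clock'],st['wrist_force'],abs(st['qvel']).max())"
```

```text
(-7.0, 0.1175, array([-11.9,   1.9,  -1.8])) (-8.3, 0.1174, array([-11.9,   2. ,  -1.8])) (42.2, 0.1171, array([-11.9,   1.2,  -2.7])) (-55.0, 0.1162, array([-11.9,   1.6,  -3. ]))
20.5 [-5.52960528 -5.59534664 10.05979368] 0.0008844062138835853
```

View pics/topfc.png

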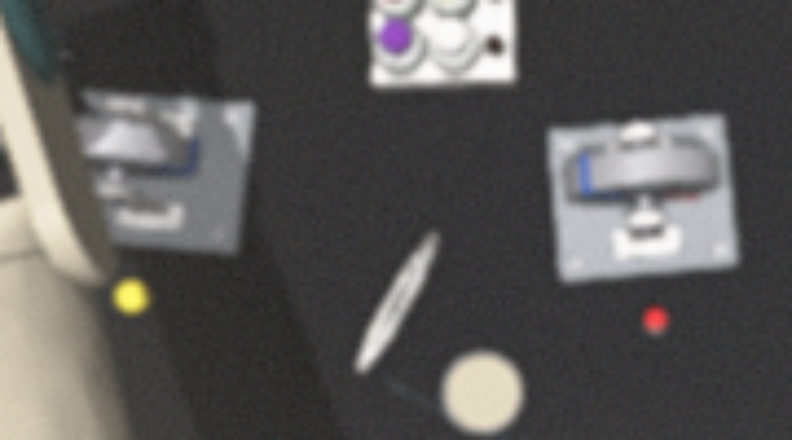

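The measured angle is −7 to −8° against a target of −6.5°. The arm is still, and the cap and vial have not moved. Handing in.

```bash
python3 -c "
from plant import bot
bot.hand_in()
s=bot.read_state();print(s['clock'],s['wrist_force'],s['width'])"
```

```text
the job is handed in; nothing more can be done
the job is handed in; nothing more can be done
```

I worked on stand_a, the left stand with the yellow cap in front, and handed the job in at about 20.5 s of the 72 s. The rotor was still gripped at that point, with its heavy side down by my measurement.

- **Finding the heavy side:** I turned the rotor about 75° one way and let it roll back, and its red stripe stopped at −55°. I then turned it to about +58° the other way, and it stopped at +42°. Both roll-backs were about 16°. The middle of the two stops puts heavy side down at about −6.5°, with stops at ±48.6°, inside the stated 33–53°.
- **Final pose:** I turned the rotor to a measured −7 to −8°, about 1° from that middle; the limit is 8.6°. It was held at a 40 N grip setting, and the joint speeds were near zero.
- **Other objects:** in the last top picture the cap, the vial and stand_b looked unmoved. I judged this by eye and did not measure it.
- **Weaker points:** the angles were read by hand from the side picture and are good to about 1–2°. On the first turn the rotor moved less than commanded (75° instead of 100°), so I set the later turns from the pictures. I also tried to read the state after handing in, but it returned nothing.

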